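# Unlock the rice cooker and open it by its sunken release button

### The arm

A 6-joint arm with a two-finger parallel gripper is mounted at the origin on a cart in front of the work surface, level with it; the furniture and walls round the work are solid. World frame = base frame: x ahead of the robot, y to its left, z up, the work surface at z = 0. Lengths are in m, angles in rad, forces in N, time in s.
With the tool pointing down it reaches from about 0.3 to 0.875 m from the base axis. Payload 6.4 kg.
Tool frame: the origin (TCP) lies between the finger pads; the fingertips stand ctrl.tip_extent ahead of it and the grasp point (between the pads) is the TCP (ctrl.tip_extent is the distance from the TCP to the fingertips, in m); z points along the fingers, y is the line along which they close (so a half turn about z gives the same grasp; the last joint's range is limited). The gripper opens to 85 mm and grips with 20 to 120 N. Pads are 22 mm wide; open, the fingers measure 114 mm over their backs; the gripper's body (76 mm by 85 mm) begins 54 mm behind the grasp point. The pads swing forward as they close: fully open they stand 13 mm farther back than shut.
Start: joints at [-1.44, 0.181, 1.607, -0, 1.354, -0.206], TCP at [0.19, -0.543, 0.25] pointing down, gripper open.
Joint ranges: [-2.99, 2.99], [-0.89, 2.07], [0.3, 2.58], [-1.14, 4.28], [0, 2.63], [-3.12, 3.12]. Speed limits (rad/s): [2.57, 2.57, 3.01, 3.14, 3.14, 3.14].

### API

Orientations are given as a unit quaternion [w, x, y, z].
In Python, from bench import ctrl gives the robot as it stands.
- The arm moves only by the tool send_rows, never from a script. Its arguments are lists of equal length, an entry for each row: "dr": the turn, a rotation vector about the tool's x, y, z in units of 6 degrees (1.0 is 6 degrees), a list of three; "xyz": the shift along the tool's x, y, z in cm, a list of three; "jaw": the opening in per cent of the stroke, from 0 (shut) to 100 (fully open). In form: {"dr": [[wx, wy, wz], ...], "xyz": [[dx, dy, dz], ...], "jaw": [jaw, ...]}. A call has exactly 8 rows; each row is the pose to reach, as a shift and turn from the pose commanded when the call began, along the tool's axes at that moment; what a row does not reach only later rows make up. A row lasts 1/8 s, in which the tool goes at most 62.5 mm and 10.7 degrees, less where a joint would pass 70% of its speed; a pose out of reach is approached as far as the arm can. A call with a gripper value outside its range is refused whole. The fingers move at their own pace and stop on an object; the grip force is fixed at half the most. Time passes only in rows, so rows that repeat a pose let the fingers close, or fill a call up. It gives the time, the measured TCP pose, the force, the opening and the grip force at its end, in the units of the state.
- ctrl.get_obs(): the state, without advancing time (a new reading comes with each control period).
- ctrl.camera(name): name is "scene" or "top"; returns the picture (400x640x3 uint8, red, green, blue); there is no depth.
- ctrl.calibration(name): a dict with "camera_matrix" (3x3 intrinsics, pixels), "world_from_camera" (4x4, takes a point from camera to world coordinates). Camera axes: x right, y up, looking along -z (the intrinsics and any distortion apply to the point x, -y, -z); pixel columns grow to the right and rows downward; lengths in m; the calibration is good to about 2 mm. A picture is of the moment at which its call begins. calibration takes no time and is no camera call.
- ctrl.hand_in(): hands the job in; it is judged then, once.
The state is a dict: "time_s": time; "q": joint angles; "dq": joint speeds; "joint_efforts": joint torques, N m; "eef_pos": TCP position; "eef_rot": TCP orientation; "wrist_force": force on the tool from outside, world axes, zero at the start; "torque": the same for the moment, N m; "opening": opening from 0.0 (shut) to 1.0 (fully open); "grasp_force": force on a finger pad.
Only numpy, scipy, OpenCV 4.12 (cv2) and the standard library are available. Lean on these libraries where they do the work, as an engineer would, in place of code of your own. Each camera call takes 0.05 s, during which the arm holds its last target. There are 200 camera calls.

### The job

Open the rice cooker so that it can be filled: push its lid lock, the small ridged slide on the front deck, away from the well as far as it goes, then reach a fingertip down into the well beside it and press the sunken button until the lid is released and springs up. Leave the lid standing fully open, the lock off and the button up. Pick nothing up, and leave the cooker and the things around it where they stand.

Things in the scene. Friction and masses are not known exactly. Their poses are not given: they have to be found in the camera images.
- cooker: Loose rice cooker, 3.2 kg: steel jacket, white collar and lid, rounded rectangle 270 (x) x 216 (y) mm, 149 high. Origin: centre of underside; x from its front to the lid hinge at its rear, y left, z up. A flat white deck with well and lock fills x -135 to -60 mm, 125 mm above the worktop; the shut lid fills the rest, its front edge at x = -59 mm, 8 mm above the deck, its middle 24 mm.
- well_mouth (a point): Centre of the mouth of the well, level with the deck, 125 mm above the worktop, at x = -95 mm, y = 0 of the cooker; axes as the cooker's. The well is an upright rectangular hole in the deck, 38 mm along x and 48 mm along y inside, with a black lining and a 1.5 mm bezel round the mouth.
- button_top (a point): Centre of the top face of the grey release button (34 x 44 mm, three fine ridges) that almost fills the well. At rest this point lies 12 mm below the well's mouth; it moves down with the button. Axes as the cooker's.
- button (a joint): Travel of the release button, m: 0 at rest, 0.007 fully pressed (straight down). A spring returns it: 2 N to start, 5.5 N at the bottom. It draws back the catch of the lid, which lets go at about 0.005. With the lock on it is blocked after about 0.5 mm.
- lock_knob (a point): Centre of the top of the lock slide: a black ridged knob, 22 mm along the cooker's x, 16 mm along y, 10 mm high above the deck, to the left of the well (at y = +50 mm when fully on; its side then stands 18 mm from the well's edge). It moves along the cooker's y. Axes as the cooker's.
- lock (a joint): Travel of the lock slide, m: 0 = on (nearest the well; a bolt lies under the button), 0.018 = off, at its stop (slid straight to the cooker's left, +y, away from the well). It starts within 3 mm of on, needs about 2.5 N to move and stays where it is left.
- lid (a joint): Angle of the lid, rad: 0 shut and caught, 1.45 fully open, almost upright (its front edge rises and swings back). Once the catch lets go a damped spring opens it in about 2 s with less than 3 N at its front edge; a hand above it only delays it.
- rice_jar_mid (a point): Middle, half-way up, of a glass jar with a red lid, 81 mm across, 141 mm high, loose, to the right of the cooker; to be left alone.
- salt_shaker_mid (a point): Middle, half-way up, of a salt shaker, 44 mm across, 90 mm high, loose, close beside the cooker; to be left alone.
- honey_jar_mid (a point): Middle, half-way up, of a squat jar with a grey lid, 60 mm across, 86 mm high, loose, close beside the cooker; to be left alone.
- measuring_spoons_mid (a point): Middle of a pair of joined measuring spoons lying flat, 79 x 120 x 13 mm, loose, to the right of the cooker; to be left alone.

How it is judged:
On the way, in this order (a step that is already met when the one before it is completed fails the run):
1. the lock is slid off (value of joint lock above 0.015 m), for 0.1 s.
2. the sunken button is pressed down by the fingers, with the lock off (value of joint button above 0.004 m and value of joint lock above 0.015 m and contact force between the fingers and button above 0.5 N), for 0.05 s.
At the end, for the whole second after the job is handed in: The lid stands open beyond 1.3 rad and is at rest, the lock is off (over 15 mm of its 18 mm), the button is back up (within 1.5 mm), and the cooker, both jars, the shaker and the spoons are within 20 mm of where they stood (value of joint lid above 1.3 rad and velocity of joint lid below 0.05 rad/s and value of joint lock above 0.015 m and value of joint button below 0.0015 m and distance of each of cooker, rice_jar_mid, salt_shaker_mid, honey_jar_mid, measuring_spoons_mid from where it was at the start of the episode below 0.02 m and angle between cooker's own z axis and vertical below 0.03 rad); the robot touches nothing.
It fails at once if the cooker is lifted, tipped or shoved more than 20 mm (distance of cooker from where it was at the start of the episode above 0.02 m or angle between cooker's own z axis and vertical above 0.1 rad).
It fails at once if a thing beside the cooker is picked up, knocked or shoved more than 20 mm (distance of any of rice_jar_mid, salt_shaker_mid, honey_jar_mid, measuring_spoons_mid from where it was at the start of the episode above 0.02 m).
It also fails if it takes over 38 s, if anything falls off the work surface, if the arm or the gripper's body presses on something with over 40 N, if the wrist force passes 120 N, or if a joint passes its speed limit or range.

## Working session

There is one attempt and no reset: what is moved stays moved. The work goes in short steps, Python scripts to look and compute and a tool call to move; the robot and the scene stay as the last step left them, time stands still between calls to the robot, and variables do not carry over. Pictures are saved under pics/ and viewed, at most 10 in all, crops included, and the job is handed in when it is done.

Besides the shell and the picture viewer there is one more tool, called after "Request:" as name(argument=value, ...) on one line, values as JSON. send_rows: Moves the arm, as the interface text tells. Its arguments: {"type":"object","properties":{"dr":{"type":"array","items":{"type":"array","items":{"type":"number"}}},"xyz":{"type":"array","items":{"type":"array","items":{"type":"number"}}},"jaw":{"type":"array","items":{"type":"number"}}},"required":["dr","xyz","jaw"]}

```bash
mkdir -p pics; python3 - <<'E'
from bench import ctrl
import cv2
for n in("scene","top"):
    im=ctrl.camera(n); cv2.imwrite(f"pics/{n}0.png",im[:,:,::-1]); c=ctrl.calibration(n); print(n,c["camera_matrix"],c["world_from_camera"],c.keys())
print(ctrl.get_obs(),ctrl.tip_extent)
E
```

```text
scene [[475.61909601   0.         323.64384952]
 [  0.         475.61909601 197.4457219 ]
 [  0.           0.           1.        ]] [[ 0.89055877  0.1979138  -0.40955489  0.14291696]
 [-0.45475733  0.36751029 -0.81125333 -0.98090124]
 [-0.0100426   0.90871685  0.41729226  0.51063175]
 [ 0.          0.          0.          1.        ]] dict_keys(['camera_matrix', 'world_from_camera'])
top [[448.00722476   0.         320.56276662]
 [  0.         448.00722476 202.06879899]
 [  0.           0.           1.        ]] [[ 0.00783858  0.98302187 -0.18332092  0.3381779 ]
 [-0.99996258  0.00703486 -0.00503412 -0.21405722]
 [-0.00365901  0.18335352  0.98304023  1.23772109]
 [ 0.          0.          0.          1.        ]] dict_keys(['camera_matrix', 'world_from_camera'])
{'time_s': 0.1, 'q': array([-1.44028860e+00,  1.81448927e-01,  1.60789739e+00,  7.50302926e-06,
        1.35378967e+00, -2.06295666e-01]), 'dq': array([ 1.20155403e-03, -2.54318643e-03, -2.05545667e-04,  2.31863876e-05,
        1.71693684e-03,  1.57652158e-04]), 'joint_efforts': array([ 8.33342456e-04, -4.45877194e+01, -3.52238274e+01, -1.69281852e-04,
        4.24545491e-03,  2.05217901e-05]), 'eef_pos': array([ 0.18998149, -0.54222375,  0.24948937]), 'eef_rot': array([-7.70973276e-04,  9.85853755e-01,  1.67606019e-01,  3.28947666e-05]), 'wrist_force': array([ 0.18744749, -0.43734928,  0.16595808]), 'torque': array([-0.05612055,  0.031139  ,  0.03312232]), 'grasp_force': 0.0, 'opening': 0.9998756220936119} 0.019
```

View pics/top0.png

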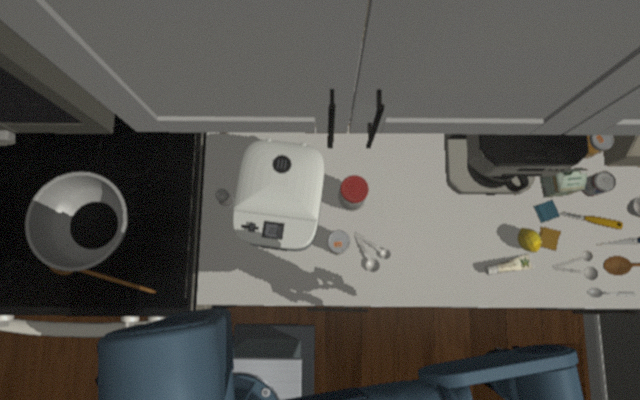

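View pics/scene0.png

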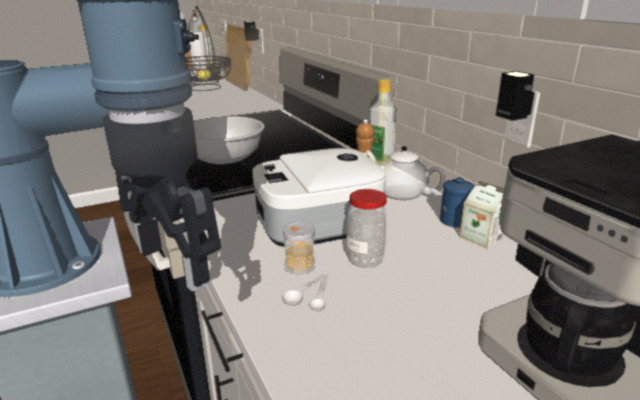

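The top view shows the cooker at about (280,195), with the well near (272,230) and the lock near (250,228). The honey jar is at (338,241), the shaker at (224,197) and the rice jar at (353,190). Next I'll zoom in and measure.

```bash
cat > h.py <<'E'
from bench import ctrl
import numpy as np, cv2
def ray(n,p,z):
    c=ctrl.calibration(n);K=c["camera_matrix"];T=c["world_from_camera"]
    v=np.linalg.inv(K)@[p[0],p[1],1]; d=T[:3,:3]@[v[0],-v[1],-v[2]]; o=T[:3,3]
    return o+d*(z-o[2])/d[2]
def px(n,P):
    c=ctrl.calibration(n);K=c["camera_matrix"];T=c["world_from_camera"]
    q=T[:3,:3].T@(np.array(P)-T[:3,3]); q=K@[q[0],-q[1],-q[2]]; return q[:2]/q[2]
def dark(im,box,th):
    x0,y0,x1,y1=box; g=cv2.cvtColor(im,cv2.COLOR_RGB2GRAY)[y0:y1,x0:x1]
    m=(g<th).astype(np.uint8); n,l,s,c=cv2.connectedComponentsWithStats(m)
    return [(c[i]+[x0,y0],s[i]+[x0,y0,0,0,0]) for i in range(1,n) if s[i][4]>15]
E
python3 - <<'E'
from h import *
im=cv2.imread("pics/top0.png"); 
a=cv2.resize(im[135:255,215:350],None,fx=5,fy=5,interpolation=cv2.INTER_CUBIC)
cv2.imwrite("pics/c0.png",a)
for c,s in dark(im[:,:,::-1],(238,215,300,242),90): print(c,s,ray("top",c,.125))
E
```

```text
[272.40802676 230.32107023] [261 222  23  17 299] [ 0.47302712 -0.08862494  0.125     ]
[250.075 227.125] [242 223  16   9  80] [ 0.48065217 -0.03250682  0.125     ]
```

View pics/c0.png

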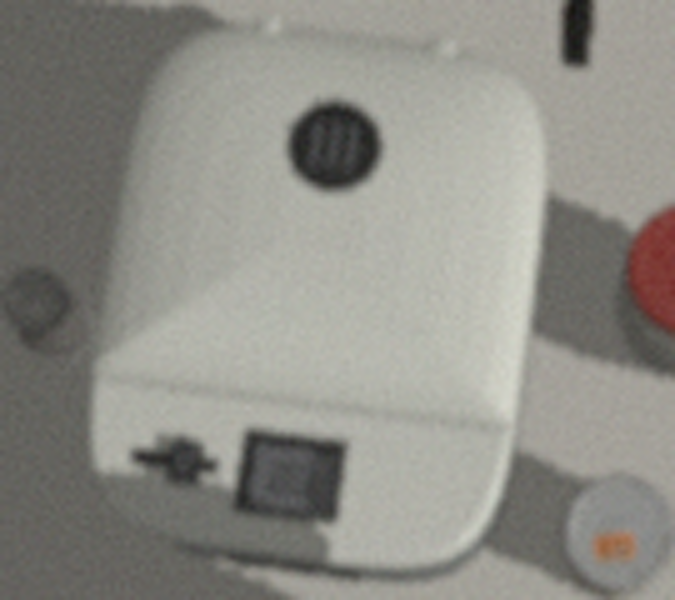

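```bash
python3 - <<'E'
from h import *
f=lambda x,y:(x/5+215-.4,y/5+135-.4)
w=[ray("top",f(*p),.125)[:2] for p in((248,432),(345,438),(335,520),(237,512))]
w=np.array(w); print(w, w.mean(0), [np.linalg.norm(w[i]-w[i-1]) for i in range(4)])
a,b=ray("top",f(95,378),.13)[:2],ray("top",f(505,428),.13)[:2]; print("edge yaw",np.degrees(np.arctan2(-(a-b)[0],(a-b)[1])))
d=w[0]-w[1]+w[3]-w[2]; print("well yaw",np.degrees(np.arctan2(-d[0],d[1])))
h=(np.array(ray("top",f(270,28),.12)[:2]),np.array(ray("top",f(447,47),.12)[:2])); d=h[0]-h[1];print("hinge yaw",np.degrees(np.arctan2(-d[0],d[1])))
k=ray("top",f(185,460),.132)[:2]; s=[ray("top",f(*p),.125)[:2] for p in((133,457),(215,464))]
yaw=np.radians(-7);R=np.array([[np.cos(yaw),-np.sin(yaw)],[np.sin(yaw),np.cos(yaw)]])
for q in[k]+s+[a,b]: print(q,(R.T@(q-w.mean(0)))*1000)
for n,p,z in(("shaker",f(37,300),.09),("honey",f(618,530),.086),("rice",f(680,265),.141)): 
  q=ray("top",p,z)[:2];print(n,q,(R.T@(q-w.mean(0)))*1000)
E
```

```text
[[ 0.4963744  -0.06738411]
 [ 0.49369531 -0.11612231]
 [ 0.45247786 -0.11208797]
 [ 0.45610729 -0.0631442 ]] [ 0.47466371 -0.08968465] [np.float64(0.0404897161943133), np.float64(0.04881178431879759), np.float64(0.04141442027008427), np.float64(0.049078157655435446)]
edge yaw -6.597951217706519
well yaw -3.6951565030267677
hinge yaw -5.99711141989436
[ 0.48109783 -0.03739502] [1.36534603e-02 5.26839856e+01]
[ 0.48332291 -0.01017378] [-1.09528067 79.9734929 ]
[ 0.48009852 -0.05136648] [ 0.72448703 38.69488368]
[0.52244015 0.00959735] [ 35.32088738 104.36444663]
[ 0.49861795 -0.19635639] [  36.77570375 -102.9573359 ]
shaker [0.57024081 0.04984213] [ 77.86063797 150.13468386]
honey [ 0.45241452 -0.25433778] [  -2.01718602 -166.13732486]
rice [ 0.5801006  -0.28338468] [ 128.25707572 -179.40669439]
```

Request:
send_rows(dr=[[0,0,0.4],[0,0,0.8],[0,0,1.3],[0,0,1.7],[0,0,2.1],[0,0,2.6],[0,0,3.0],[0,0,3.4]], xyz=[[4.3,-3.5,0],[8.5,-7,0],[12.8,-10.5,0],[17,-14,0],[21.3,-17.5,0],[25.6,-21,0],[29.8,-24.5,0],[34.1,-28,0]], jaw=[0,0,0,0,0,0,0,0])

```text
time_s: 1.1
eef_pos: [0.4198, -0.164, 0.2502]
eef_rot: [0.0, 1.0, -0.01, 0.0]
wrist_force: [0.3, -0.8, -0.2]
opening: -0.0
grasp_force: 0.0
```

```bash
cat >> h.py <<'E'
from scipy.spatial.transform import Rotation as Ro
W=np.array([.4745,-.0895]);YAW=np.radians(-6.3)
def plan(cx,cy,ztip):
    "shift (cm) and turn (units) to bring shut tip to cooker-relative (from well centre, mm), ztip m"
    o=ctrl.get_obs();q=o["eef_rot"];R=Ro.from_quat([q[1],q[2],q[3],q[0]])
    c=Ro.from_euler('z',YAW); p=c.apply([cx/1e3,cy/1e3,0])+[*W,ztip+.019]
    t=c*Ro.from_euler('x',np.pi)
    print("t",o["time_s"],"tip in cooker mm",c.inv().apply(o["eef_pos"]-[*W,.019]).round(4)*1e3,"F cooker",c.inv().apply(o["wrist_force"]).round(2),"open",round(o["opening"],3))
    print("cm",(R.inv().apply(p-o["eef_pos"])*100).round(2),"dr",((R.inv()*t).as_rotvec()/np.radians(6)).round(2), "q",o["q"].round(2))
E
python3 -c "
from h import *
plan(0,18,.231)"
```

```text
t 1.1 tip in cooker mm [-46.2 -80.1 231.2] F cooker [ 0.43 -0.8  -0.19] open -0.0
cm [ 5.47 -9.36  0.02] dr [ 0.   -0.    0.85] q [-0.64 -0.11  1.91  0.    1.34  0.95]
```

Request:
send_rows(dr=[[0,0,0.3],[0,0,0.6],[0,0,0.85],[0,0,0.85],[0,0,0.85],[0,0,0.85],[0,0,0.85],[0,0,0.85]], xyz=[[1.8,-3.1,0],[3.6,-6.2,0],[5.5,-9.4,0],[5.5,-9.4,2],[5.5,-9.4,4],[5.5,-9.4,5.5],[5.5,-9.4,5.5],[5.5,-9.4,5.5]], jaw=[0,0,0,0,0,0,0,0])

```text
time_s: 2.1
eef_pos: [0.4765, -0.0731, 0.1959]
eef_rot: [0.0, 0.999, -0.054, 0.0]
wrist_force: [-0.4, 0.7, 0.7]
opening: 0.002
grasp_force: 0.0
```

```bash
python3 -c "
from h import *
plan(0,18,.128)
im=ctrl.camera('scene')[:,:,::-1]
P=np.array(px('scene',[*W,.15])).astype(int);print(P)
a=cv2.resize(im[P[1]-60:P[1]+50,P[0]-70:P[0]+70],None,fx=5,fy=5,interpolation=cv2.INTER_CUBIC);cv2.imwrite('pics/s1.png',a)
"
```

```text
t 2.1 tip in cooker mm [  0.2  16.5 176.9] F cooker [-0.49  0.66  0.72] open 0.002
cm [-0.02 -0.15  4.89] dr [ 0.   -0.01  0.01] q [-0.4   0.03  1.89  0.    1.22  1.28]
[273 166]
```

View pics/s1.png

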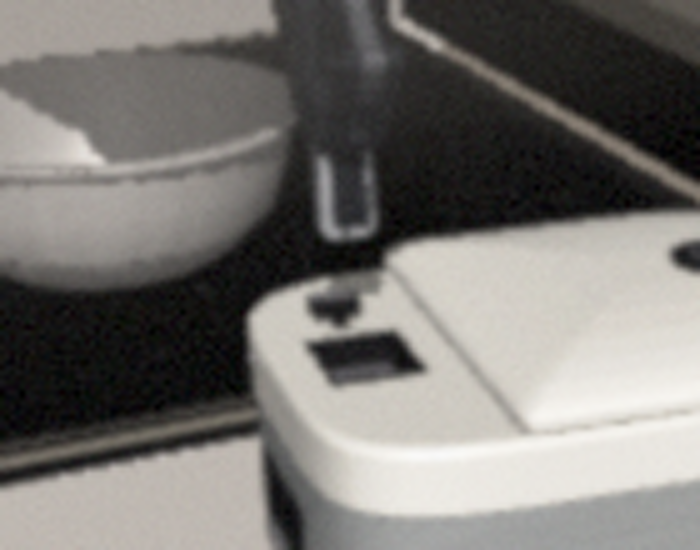

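The shut fingertip at crop (348,235) hangs above the gap between the lock at (338,300) and the well at (365,357). I'll check both against the calibration.

```bash
python3 -c "
from h import *
f=lambda x,y:(x/5+203-.4,y/5+106-.4)
c=Ro.from_euler('z',YAW)
for n,p,z in(('well',(365,357),.125),('knob top',(332,295),.135),('tip',(348,232),.177)): print(n,(c.inv().apply(ray('scene',f(*p),z)-[*W,0])*1000).round(1))
"
```

```text
well [  3.7   1.5 125. ]
knob top [  3.6  54.2 135. ]
tip [  3.1  16.2 177. ]
```

Request:
send_rows(dr=[[0,0,0],[0,0,0],[0,0,0],[0,0,0],[0,0,0],[0,0,0],[0,0,0],[0,0,0]], xyz=[[0,0,1.5],[0,0,3],[0,0,4],[0,0,4.8],[0,0,4.8],[0,-0.4,4.8],[0,-0.9,4.8],[0,-1.4,4.8]], jaw=[0,0,0,0,0,0,0,0])

```text
time_s: 3.15
eef_pos: [0.4779, -0.0585, 0.1476]
eef_rot: [0.0, 0.999, -0.054, 0.0]
wrist_force: [-0.9, -0.2, -0.1]
opening: 0.001
grasp_force: 0.0
```

```bash
python3 -c "
from h import *
plan(0,45.5,.129)"
```

```text
t 3.15 tip in cooker mm [  0.   31.2 128.6] F cooker [-0.86 -0.26 -0.12] open 0.001
cm [ 0.   -1.43 -0.04] dr [ 0.   -0.01  0.02] q [-0.37  0.09  1.93  0.    1.12  1.31]
```

Request:
send_rows(dr=[[0,0,0],[0,0,0],[0,0,0],[0,0,0],[0,0,0],[0,0,0],[0,0,0],[0,0,0]], xyz=[[0,-0.2,0],[0,-0.4,0],[0,-0.6,0],[0,-0.8,0],[0,-0.9,0],[0,-1.0,0],[0,-1.1,0],[0,-1.1,0]], jaw=[0,0,0,0,0,0,0,0])

```text
time_s: 4.15
eef_pos: [0.4791, -0.048, 0.1475]
eef_rot: [0.0, 0.999, -0.054, 0.0]
wrist_force: [0.8, -1.7, 3.3]
opening: 0.003
grasp_force: 2.0
```

```bash
python3 -c "
from h import *
plan(0,45.5,.129)"
```

```text
t 4.15 tip in cooker mm [  0.   41.7 128.5] F cooker [ 0.97 -1.56  3.28] open 0.003
cm [-0.   -0.38 -0.05] dr [ 0.   -0.01  0.02] q [-0.35  0.1   1.93  0.    1.12  1.33]
```

Request:
send_rows(dr=[[0,0,0],[0,0,0],[0,0,0],[0,0,0],[0,0,0],[0,0,0],[0,0,0],[0,0,0]], xyz=[[0,-0.1,0],[0,-0.1,0],[0,-0.2,0],[0,-0.2,0],[0,-0.3,0],[0,-0.3,0],[0,-0.4,0],[0,-0.4,0]], jaw=[0,0,0,0,0,0,0,0])

```text
time_s: 5.15
eef_pos: [0.4796, -0.044, 0.1475]
eef_rot: [0.0, 0.999, -0.054, 0.0]
wrist_force: [1.9, -2.2, 5.7]
opening: 0.001
grasp_force: 2.8
```

```bash
python3 -c "
from h import *
plan(0,45.5,.129)
im=ctrl.camera('scene')[:,:,::-1]
a=cv2.resize(im[106:216,203:343],None,fx=5,fy=5,interpolation=cv2.INTER_CUBIC);cv2.imwrite('pics/s2.png',a)
"
```

```text
t 5.15 tip in cooker mm [  0.   45.8 128.5] F cooker [ 2.16 -2.    5.7 ] open 0.001
cm [-0.    0.03 -0.05] dr [ 0.   -0.01  0.02] q [-0.34  0.1   1.93  0.    1.12  1.34]
```

View pics/s2.png

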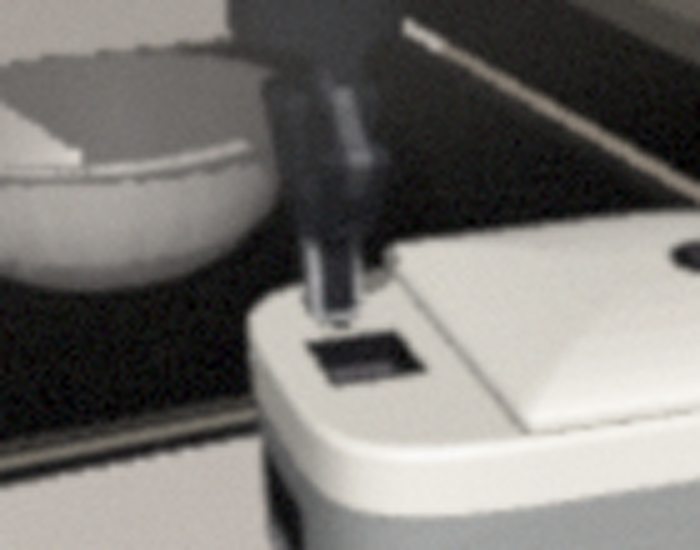

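```bash
python3 -c "
from h import *
im=ctrl.camera('top')[:,:,::-1]
a=cv2.resize(im[185:255,215:305],None,fx=7,fy=7,interpolation=cv2.INTER_CUBIC);cv2.imwrite('pics/t2.png',a)
"
```

```text
(no output)
```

View pics/t2.png

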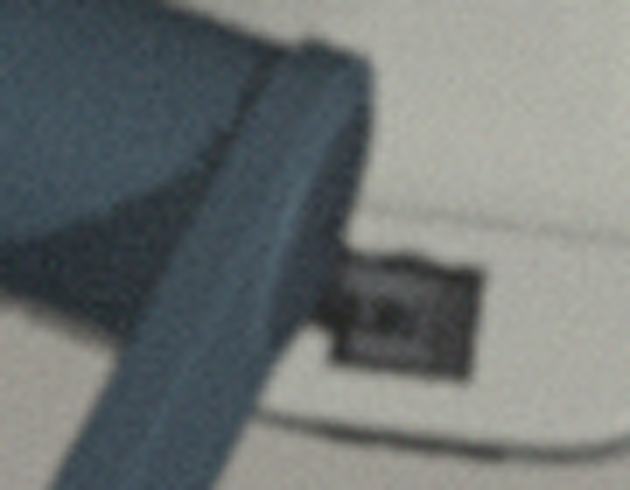

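The arm hides the knob in this view. The cooker and well are unchanged, with the well at crop (405,315). I'll raise the tip slightly to see where the upward force comes from, then push a little further.

Request:
send_rows(dr=[[0,0,0],[0,0,0],[0,0,0],[0,0,0],[0,0,0],[0,0,0],[0,0,0],[0,0,0]], xyz=[[0,0,-0.1],[0,0,-0.2],[0,0,-0.2],[0,-0.1,-0.2],[0,-0.1,-0.2],[0,-0.2,-0.2],[0,-0.2,-0.2],[0,-0.3,-0.2]], jaw=[0,0,0,0,0,0,0,0])

```text
time_s: 6.25
eef_pos: [0.4796, -0.041, 0.1493]
eef_rot: [0.0, 0.999, -0.054, -0.0]
wrist_force: [-1.9, -1.9, -0.8]
opening: 0.002
grasp_force: 1.3
```

```bash
python3 -c "
from h import *
plan(0,45.5,.129)"
```

```text
t 6.25 tip in cooker mm [ -0.3  48.7 130.3] F cooker [-1.64 -2.13 -0.84] open 0.002
cm [0.03 0.32 0.13] dr [0.   0.   0.02] q [-0.33  0.09  1.93 -0.    1.12  1.35]
```

Request:
send_rows(dr=[[0,0,0],[0,0,0],[0,0,0],[0,0,0],[0,0,0],[0,0,0],[0,0,0],[0,0,0]], xyz=[[0,-0.05,0],[0,-0.1,0],[0,-0.15,0],[0,-0.2,0],[0,-0.25,0],[0,-0.3,0],[0,-0.3,0],[0,-0.3,0]], jaw=[0,0,0,0,0,0,0,0])

```text
time_s: 7.25
eef_pos: [0.48, -0.038, 0.1493]
eef_rot: [-0.0, 0.999, -0.054, 0.0]
wrist_force: [-1.1, -1.8, -1.6]
opening: -0.002
grasp_force: 1.0
```

```bash
python3 -c "
from h import *
plan(0,45.5,.129)"
```

```text
t 7.25 tip in cooker mm [ -0.2  51.8 130.3] F cooker [-0.92 -1.89 -1.61] open -0.002
cm [0.02 0.63 0.13] dr [-0.   -0.    0.02] q [-0.33  0.09  1.93  0.    1.12  1.35]
```

Request:
send_rows(dr=[[0,0,0],[0,0,0],[0,0,0],[0,0,0],[0,0,0],[0,0,0],[0,0,0],[0,0,0]], xyz=[[0,-0.05,0],[0,-0.1,0],[0,-0.15,0],[0,-0.2,0],[0,-0.2,0],[0,-0.25,0],[0,-0.25,0],[0,-0.25,0]], jaw=[0,0,0,0,0,0,0,0])

```text
time_s: 8.25
eef_pos: [0.4802, -0.036, 0.1493]
eef_rot: [0.0, 0.999, -0.054, -0.0]
wrist_force: [-1.6, -4.8, -1.5]
opening: 0.004
grasp_force: 2.5
```

```bash
python3 -c "
from h import *
plan(0,45.5,.129)"
```

```text
t 8.25 tip in cooker mm [ -0.2  53.8 130.3] F cooker [-1.05 -4.96 -1.45] open 0.004
cm [0.02 0.83 0.13] dr [ 0.01 -0.    0.02] q [-0.32  0.09  1.93 -0.    1.12  1.36]
```

Request:
send_rows(dr=[[0,0,0],[0,0,0],[0,0,0],[0,0,0],[0,0,0],[0,0,0],[0,0,0],[0,0,0]], xyz=[[0,0.4,0],[0,0.6,-0.8],[0,1.6,-2],[0,3,-2],[0,4.5,-2],[0,5.3,-2],[0,5.3,-2],[0,5.3,-2]], jaw=[0,0,0,0,0,0,0,0])

```text
time_s: 9.25
eef_pos: [0.4743, -0.0881, 0.169]
eef_rot: [-0.0, 0.999, -0.054, -0.0]
wrist_force: [0.4, 0.5, 0.0]
opening: 0.001
grasp_force: 0.0
```

```bash
python3 -c "
from h import *
plan(0.3,1,.115)
a=ctrl.camera('top')[:,:,::-1][185:255,215:305];b=ctrl.camera('scene')[:,:,::-1][106:216,203:343]
a=cv2.resize(a,(390,300),interpolation=cv2.INTER_CUBIC);b=cv2.resize(b,(382,300),interpolation=cv2.INTER_CUBIC);cv2.imwrite('pics/b3.png',np.hstack([a,b]))
"
```

```text
t 9.25 tip in cooker mm [ -0.4   1.4 150. ] F cooker [0.29 0.57 0.01] open 0.001
cm [0.07 0.04 3.5 ] dr [-0.    0.01  0.01] q [-0.43  0.07  1.91  0.    1.17  1.25]
```

View pics/b3.png

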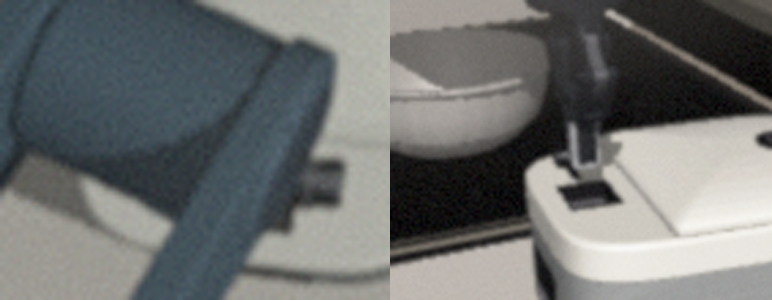

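The tip is over the well, with the well at right-panel (588,195) and the tip at (583,167). I'll go down slowly and watch the force.

Request:
send_rows(dr=[[0,0,0],[0,0,0],[0,0,0],[0,0,0],[0,0,0],[0,0,0],[0,0,0],[0,0,0]], xyz=[[0.1,0,1],[0.1,0,2],[0.1,0,2.6],[0.1,0,3],[0.1,0,3.2],[0.1,0,3.4],[0.1,0,3.6],[0.1,0,3.6]], jaw=[0,0,0,0,0,0,0,0])

```text
time_s: 10.35
eef_pos: [0.4754, -0.0883, 0.1332]
eef_rot: [-0.0, 0.999, -0.054, -0.0]
wrist_force: [0.8, 0.3, -0.2]
opening: -0.001
grasp_force: 0.0
```

```bash
python3 -c "
from h import *
plan(0.3,1,.107)"
```

```text
t 10.35 tip in cooker mm [  0.8   1.3 114.2] F cooker [ 0.72  0.4  -0.21] open -0.001
cm [-0.05  0.03  0.72] dr [-0.    0.    0.02] q [-0.43  0.12  1.93 -0.    1.09  1.25]
```

Inside the well and touching nothing. Now I'll press.

Request:
send_rows(dr=[[0,0,0],[0,0,0],[0,0,0],[0,0,0],[0,0,0],[0,0,0],[0,0,0],[0,0,0]], xyz=[[0,0,0.1],[0,0,0.2],[0,0,0.3],[0,0,0.4],[0,0,0.5],[0,0,0.6],[0,0,0.6],[0,0,0.6]], jaw=[0,0,0,0,0,0,0,0])

```text
time_s: 11.35
eef_pos: [0.4756, -0.0884, 0.1274]
eef_rot: [0.0, 0.999, -0.054, 0.0]
wrist_force: [-0.9, 0.6, 4.5]
opening: 0.003
grasp_force: 2.0
```

```bash
python3 -c "
from h import *
plan(0.3,1,.107)"
```

```text
t 11.35 tip in cooker mm [  1.    1.2 108.4] F cooker [-1.    0.48  4.53] open 0.003
cm [-0.07  0.02  0.14] dr [ 0.   -0.    0.02] q [-0.43  0.13  1.94  0.    1.07  1.25]
```

Request:
send_rows(dr=[[0,0,0],[0,0,0],[0,0,0],[0,0,0],[0,0,0],[0,0,0],[0,0,0],[0,0,0]], xyz=[[0,0,0.05],[0,0,0.1],[0,0,0.15],[0,0,0.2],[0,0,0.2],[0,0,0.2],[0,0,0.2],[0,0,0.2]], jaw=[0,0,0,0,0,0,0,0])

```text
time_s: 12.35
eef_pos: [0.4756, -0.0884, 0.1254]
eef_rot: [0.0, 0.999, -0.054, 0.0]
wrist_force: [-0.4, 0.4, 4.7]
opening: -0.0
grasp_force: 2.5
```

```bash
python3 -c "
from h import *
plan(0.3,1,.107)
a=ctrl.camera('scene')[:,:,::-1][66:226,203:413]
cv2.imwrite('pics/s4.png',cv2.resize(a,None,fx=3,fy=3,interpolation=cv2.INTER_CUBIC))
"
```

```text
t 12.35 tip in cooker mm [  1.    1.2 106.4] F cooker [-0.39  0.36  4.65] open -0.0
cm [-0.07  0.02 -0.06] dr [ 0.   -0.    0.02] q [-0.43  0.14  1.94 -0.    1.07  1.25]
```

View pics/s4.png

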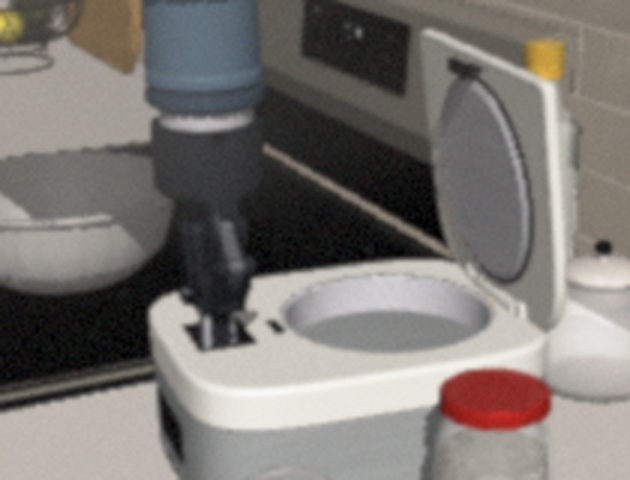

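The lid is standing open, with its edge running from (425,30) to (550,320). The fingertip is still in the well at (220,335). I'll lift straight up and back off towards the robot.

Request:
send_rows(dr=[[0,0,0],[0,0,0],[0,0,0],[0,0,0],[0,0,0],[0,0,0],[0,0,0],[0,0,0]], xyz=[[0,0,-1],[0,0,-2],[0,0,-4],[0,0,-6],[-2,0,-9],[-6,4,-11],[-10,9,-11],[-10,14,-11]], jaw=[0,0,0,0,0,0,0,0])

```text
time_s: 13.4
eef_pos: [0.3589, -0.2168, 0.236]
eef_rot: [0.0, 0.999, -0.054, 0.0]
wrist_force: [0.9, 0.2, -0.1]
opening: -0.003
grasp_force: 0.0
```

Request:
send_rows(dr=[[0,0,0],[0,0,0],[0,0,0],[0,0,0],[0,0,0],[0,0,0],[0,0,0],[0,0,0]], xyz=[[0,5,0],[0,10,0],[0,15,0],[0,20,0],[0,20,0],[0,20,0],[0,20,0],[0,20,0]], jaw=[0,0,0,0,0,0,0,0])

```text
time_s: 14.4
eef_pos: [0.3397, -0.4146, 0.2356]
eef_rot: [0.0, 0.999, -0.053, 0.0]
wrist_force: [-0.2, -0.5, -0.8]
opening: 0.001
grasp_force: 0.0
```

```bash
python3 -c "
from h import *
plan(0.3,1,.107)
a=ctrl.camera('top')[:,:,::-1][135:255,215:350];b=ctrl.camera('scene')[:,:,::-1][66:226,203:413]
a=cv2.resize(a,(400,356),interpolation=cv2.INTER_CUBIC);b=cv2.resize(b,(400,356),interpolation=cv2.INTER_CUBIC);cv2.imwrite('pics/b5.png',np.hstack([a,b]))
"
```

```text
t 14.4 tip in cooker mm [ -98.3 -337.9  216.6] F cooker [-0.15 -0.55 -0.78] open 0.001
cm [  9.96 -33.86  10.95] dr [ 0.   -0.    0.03] q [-1.11  0.11  1.72  0.    1.31  0.57]
```

View pics/b5.png

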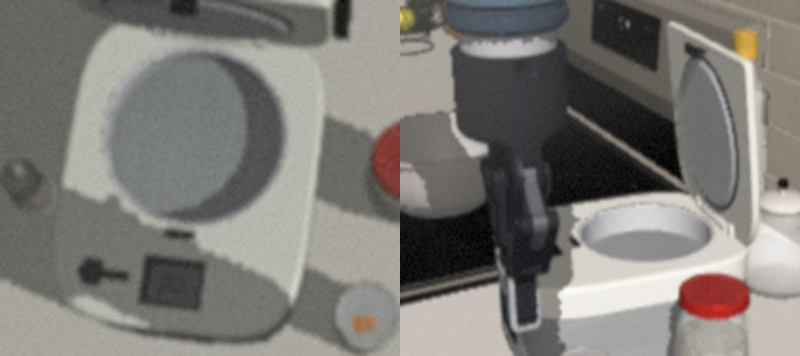

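The knob is at the far end of its slot, (92,271) in the left panel, about 68 mm from the well centre, so the lock is off. The lid is upright and the neighbouring items haven't moved. Handing in.

```bash
python3 -c "
from bench import ctrl
print(ctrl.hand_in())"
```

```text
the job is handed in; nothing more can be done
None
```

I slid the lock off and pressed the button, and the lid sprang fully open; the arm is clear and the job was handed in at about 14.5 s, though no verdict came back.

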